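# Load a specimen carrier under the inspection camera

### The arm

A 6-joint arm with a two-finger parallel gripper is mounted at the origin on the work surface. World frame = base frame: x ahead of the robot, y to its left, z up, the work surface at z = 0. Lengths are in m, angles in degrees, forces in N, time in s.
With the tool pointing down it reaches from about 0.3 to 0.75 m from the base axis. Payload 8.5 kg.
Tool frame: the origin (TCP) lies midway between the tips of the shut fingers; the grasp point (between the pads) lies 19 mm behind it (env.grip_depth is the distance from the TCP to the grasp point, in m); x points along the fingers, y is the direction in which the jaws open and shut, and the axes are right-handed (so a half turn about x gives the same grasp; the last joint's range is limited). The gripper opens to 85 mm and grips with 20 to 120 N. Pads are 22 mm wide; open, the fingers measure 114 mm over their backs; the gripper's body (76 mm by 85 mm) begins 54 mm behind the grasp point. The pads swing forward as they close: fully open they stand 13 mm farther back than shut.
Start: joints at [64.154, 21.807, 74.336, -0, 83.858, -12.336], TCP at [0.128, 0.535, 0.231] pointing down, gripper open.
Joint ranges: [-178.18, 178.18], [-50.72, 133.34], [12.68, 142.11], [-81.47, 261.47], [9.98, 163.14], [-165.26, 165.26]. Speed limits (degrees/s): [136.94, 136.94, 180, 180, 180, 180].

### API

Orientations are given as a 3x3 rotation matrix whose columns are the frame's x, y, z axes.
In Python, from rig import env gives the robot as it stands.
- The arm moves only by the tool play_rows, never from a script. Its arguments are lists of equal length, an entry for each row: "travel": the shift along the world's x, y, z in cm, a list of three; "rotation": the turn, a rotation vector about the world's x, y, z in rad, a list of three; "claw": the finger opening in cm, from 0 to 8.54. A call has 1 to 12 rows; each row shifts and turns the pose as measured when the row begins; what a row does not reach is not made up. A row lasts 1/12 s, in which the tool goes at most 41.7 mm and 7.16 degrees, less where a joint would pass 70% of its speed; a pose out of reach is approached as far as the arm can. A call is refused whole if a number of a shift passes 4.17 or a number of a turn 0.125, either way. A call with a gripper value outside its range is refused whole. The fingers move at their own pace and stop on an object; "squeeze" is the grip in N (left out, the last holds). Time passes only in rows, so rows that do not move let the fingers close. It gives the time, the measured TCP pose, the force and the opening at its end, in the units of the state.
- env.observe(): the state, without advancing time (a new reading comes with each control period).
- env.get_image(name): name is "side" or "top" or "wrist"; returns the picture (400x640x3 uint8, red, green, blue); there is no depth.
- env.camera_info(name): a dict with "vertical_fov" (degrees; the focal length in pixels is half the picture's height over the tangent of half this angle, whatever the lens; pixels are square), "cx", "cy" (the principal point, pixels), "eye" and "rotation" of the camera in the world. Camera axes: x right, y down, z forward; pixel columns grow to the right and rows downward; lengths in m; the calibration is good to about 2 mm. A picture is of the moment at which its call begins: read the wrist's pose just before it. camera_info takes no time and is no camera call; for the wrist camera it gives the pose at the moment of the call.
- env.close_job(): hands the job in, once; it reports no verdict.
The state is a dict: "time_s": time; "q": joint angles; "qvel": joint speeds; "joint_efforts": joint torques, N m; "position": TCP position; "tool_rot": TCP orientation; "ft_force": force on the tool from outside, world axes, zero at the start; "wrist_torque": the same for the moment, N m; "grip_width": finger opening in m.
Only numpy, scipy, OpenCV 4.12 (cv2) and the standard library are available. Lean on these libraries where they do the work, as an engineer would, in place of code of your own. Each camera call takes 0.05 s, during which the arm holds its last target.

### The job

Put the carrier with the copper specimen flat on the station's loading apron, nose towards the rails, and let go of it; then push it from behind between the converging rails until it is fully home against the end stop, and slide the red gate fully shut behind it. Keep the carrier level, do not touch the specimen, and leave the white-specimen carrier and the other things on the bench where they are.

Things in the scene. Friction and masses are not known exactly. Their poses are not given: they have to be found in the camera images.
- station_home (a point): Inspection station: dark plate 12 mm thick. Point on the plate's top face, 12 mm above the bench, where the centre of a fully seated carrier's underside lies. x axis: push direction, to the end stop (face at x 55 mm) and camera stand (x 175); z up. In this frame, mm: plate x -185 to 215, y -90 to 90, also y to -150 under the gate; paler loading apron x -183 to -73, y -75 to 75.
- station_mouth (a point): Mouth of the aluminium guide rails, on the plate's top face, at station x -52 mm, y 0. Axes as the station. Rails 14 mm high, symmetric about y = 0: inner faces converge from y +-56 mm here to +-31.5 mm at station x -10, then run parallel, 63 mm apart, to the end stop at station x 55.
- lens (a point): Underside of the camera's lens, over station x 30 mm, y 0, 60 mm above the plate. The tube above it is up to 42 mm across and rises 270 mm above the bench; an arm at 205 mm leads from it to the stand. No room here for a gripper above the seated carrier: push from behind its tail.
- gate (a joint): Red gate sliding across the mouth of the rails, opening along station -y. 0 m = shut, 0.080 = fully open; starts 0.062 to 0.080. About 1.5 N sliding friction; stays where left. Bar 10 mm high at station x -70 to -58 mm; its leading end is at station y = 15 mm - opening. Shut, it stands 3 mm behind the tail of a seated carrier.
- gate_post (a point): Upright red post of the gate, 12 mm (station x) by 14 mm (station y), top 50 mm above the station plate. Point on its axis, 30 mm above the plate, at station x -64 mm, y = -45 mm - opening.
- copper_carrier_center (a point): Carrier with the COPPER specimen. Aluminium plate 110 x 60 x 10 mm, rounded nose corners (10 mm), about 0.18 kg. Point at the plate's centre, half-way up (5 mm). x axis to the nose (specimen end), z up. Nose at +55 mm, square tail at -55 mm. Starts flat on the bench, nose roughly along the station's push direction.
- copper_carrier_tab (a point): Centre of the copper carrier's black grip tab: 30 mm long (x), 14 mm wide (y), standing from 10 to 36 mm above the carrier's underside; point 23 mm above the underside, 20 mm tailward of the plate's centre. Axes as the carrier. Pinch across the 14 mm width from above.
- copper_carrier: The copper carrier as a whole; origin at the centre of its underside, axes as above.
- copper_carrier_specimen: The copper specimen fixed on its carrier: black ring 34 mm across with round copper face 27 mm across, 6.5 mm high, 30 mm from the carrier centre towards its nose; origin at the centre of its underside. Not to be touched.
- white_carrier: Identical carrier with a WHITE specimen; origin at the centre of its underside. Either carrier may be the nearer one. Not to be moved.
- dish_a: Bystander: closed clear dish near the far edge, 90 mm across, 18 mm high; origin at the centre of its underside.
- dish_b: Bystander: closed clear dish at the right, 90 mm across, 18 mm high; origin at the centre of its underside.
- slide_box: Bystander: small red box with white lid, 80 x 55 x 34 mm; origin at the centre of its underside.
- wash_bottle: Bystander: white bottle with blue cap, 56 mm across, 130 mm high; origin at the centre of its underside.
- spare_mount: Bystander: loose black resin mount, 32 mm across, 20 mm high; origin at the centre of its underside.
Mind the look-alikes: they are no part of the job. What is shaped like the copper_carrier but green or pink is not meant.

How it is judged:
By the outcome, as a careful person would: the job done as asked, in the order asked, and still so for the second after the job is handed in, with the robot touching nothing.
It also fails if it takes over 56 s, if anything falls off the work surface, if the arm or the gripper's body presses on something with over 40 N, if the wrist force passes 120 N, or if a joint passes its speed limit or range.

## Working session

There is one attempt and no reset: what is moved stays moved. The work goes in short steps, Python scripts to look and compute and a tool call to move; the robot and the scene stay as the last step left them, time stands still between calls to the robot, and variables do not carry over. Pictures are saved under pics/ and viewed, and the job is handed in when it is done.

Besides the shell and the picture viewer there is one more tool, called after "Request:" as name(argument=value, ...) on one line, values as JSON. play_rows: Moves the arm, as the interface text tells. Its arguments: {"type":"object","properties":{"travel":{"type":"array","items":{"type":"array","items":{"type":"number"}}},"rotation":{"type":"array","items":{"type":"array","items":{"type":"number"}}},"claw":{"type":"array","items":{"type":"number"}},"squeeze":{"type":"number"}},"required":["travel","rotation","claw"]}

```bash
mkdir -p pics; ls; python3 - <<'E'
from rig import env
import cv2
s=env.observe();print(s)
for n in("side","top","wrist"):
    print(n,env.camera_info(n))
    cv2.imwrite(f"pics/{n}0.png",env.get_image(n)[:,:,::-1])
E
```

```text
pics
{'time_s': 0.0, 'q': array([ 6.41519114e+01,  2.18412475e+01,  7.43862430e+01, -6.26762537e-04,
        8.38565186e+01, -1.23343862e+01]), 'qvel': array([-0.02235006,  0.10806619,  0.19154845,  0.0294223 ,  0.00173341,
        0.14292782]), 'joint_efforts': array([ 1.79918403e-03, -4.48479187e+01, -2.31282663e+01, -7.29929388e-05,
        4.77206020e-03,  2.06611577e-05]), 'position': array([0.1283828 , 0.534502  , 0.23070059]), 'tool_rot': array([[-6.29470290e-04,  2.33676303e-01,  9.72314244e-01],
       [-1.32428391e-03,  9.72313389e-01, -2.33676955e-01],
       [-9.99998925e-01, -1.43471281e-03, -3.02588621e-04]]), 'ft_force': array([-0.4575813 ,  0.36141746,  0.45712435]), 'wrist_torque': array([ 0.02630839, -0.02836511, -0.03331259]), 'grip_width': 0.08545166807310783}
side {'vertical_fov': 47.82001756707966, 'cx': 314.7881543596124, 'cy': 198.47223848925145, 'eye': array([ 0.42797323, -0.74102771,  0.82135306]), 'rotation': array([[ 0.99370671, -0.08538392,  0.07250214],
       [-0.11199101, -0.77022175,  0.6278666 ],
       [ 0.00223301, -0.63203484, -0.77493675]])}
top {'vertical_fov': 49.95884371876066, 'cx': 320.07888970833204, 'cy': 190.64656670912711, 'eye': array([ 0.26731041, -0.10173836,  1.07780653]), 'rotation': array([[-0.10834766, -0.97233756,  0.20693102],
       [-0.99411252,  0.10619283, -0.02152641],
       [-0.00104365, -0.20804505, -0.97811869]])}
wrist {'vertical_fov': 64.11751895482408, 'cx': 319.9526580655147, 'cy': 194.78536758840363, 'eye': array([0.06065082, 0.55024896, 0.3741796 ]), 'rotation': array([[ 0.23238893,  0.93564178,  0.26564984],
       [ 0.97262168, -0.22311312, -0.06502002],
       [-0.00156549,  0.27348673, -0.9618745 ]])}
```

View pics/side0.png

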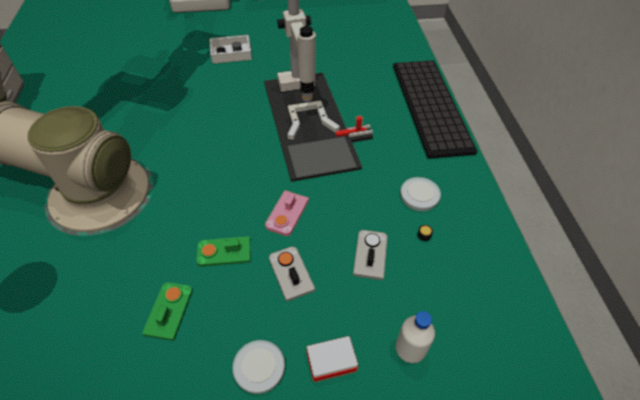

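View pics/top0.png

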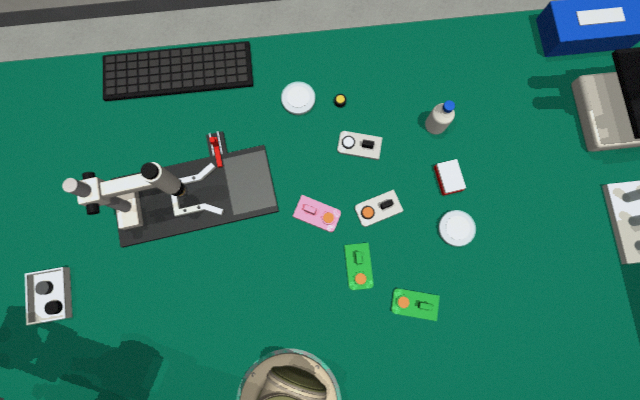

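View pics/wrist0.png

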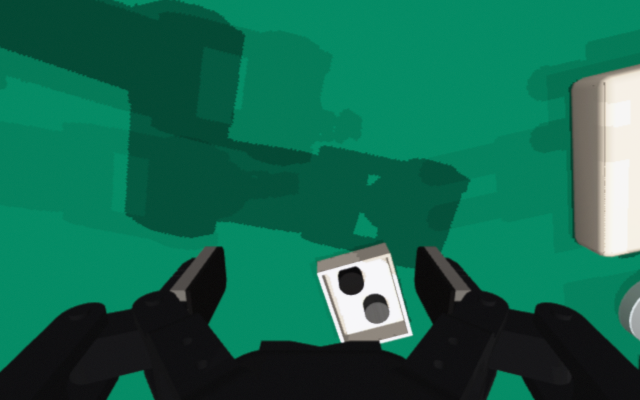

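```bash
python3 - <<'E'
import cv2
t=cv2.imread("pics/top0.png");s=cv2.imread("pics/side0.png")
def c(im,x0,y0,w,h,k,n):
    cv2.imwrite(n,cv2.resize(im[y0:y0+h,x0:x0+w],None,fx=k,fy=k,interpolation=cv2.INTER_CUBIC))
c(t,335,180,90,60,8,"pics/tc.png")
c(t,105,125,190,130,4,"pics/ts.png")
c(s,255,235,80,70,8,"pics/sc.png")
c(s,255,65,130,120,5,"pics/ss.png")
E
```

```text
(no output)
```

View pics/tc.png

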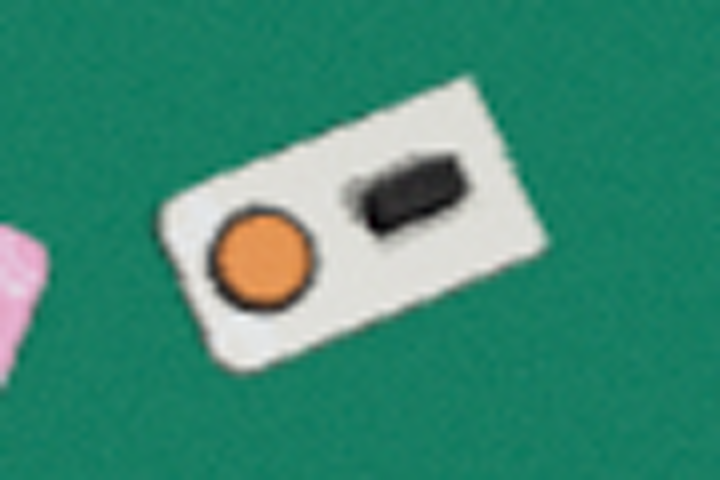

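View pics/ts.png

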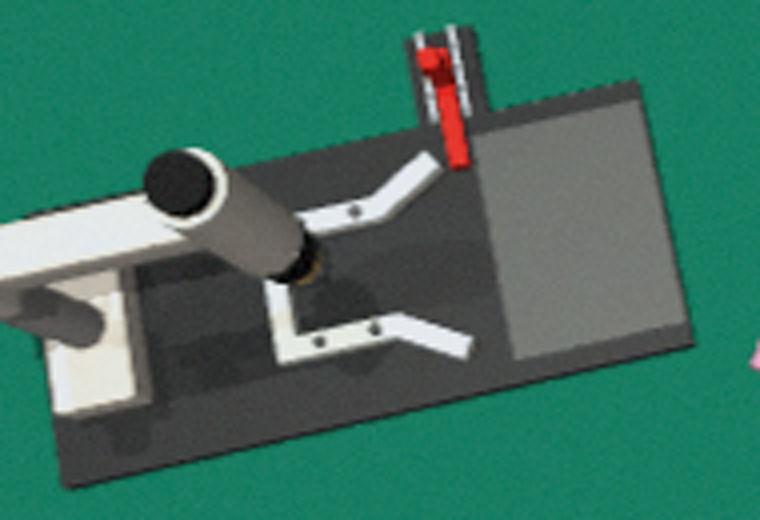

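View pics/sc.png

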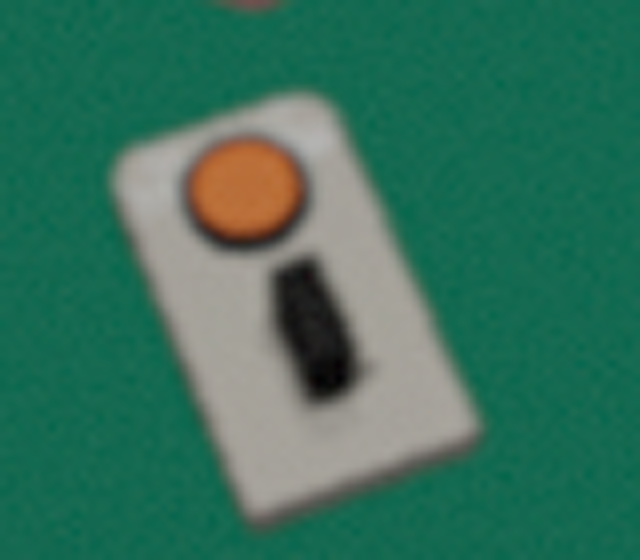

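View pics/ss.png

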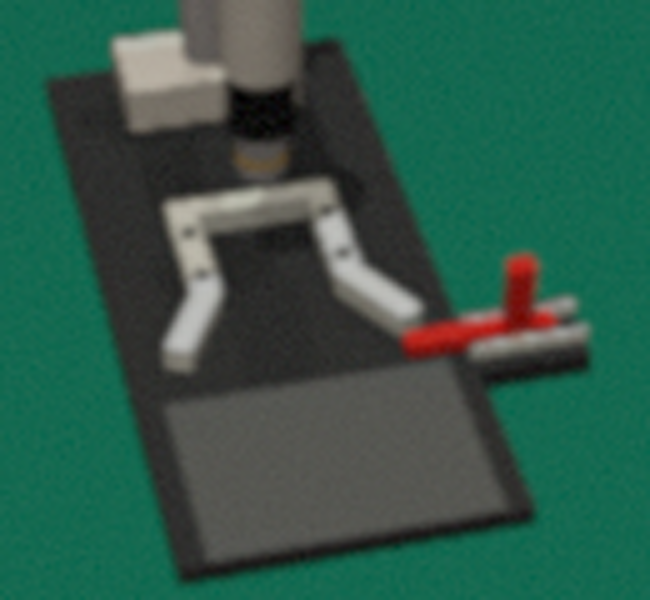

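```bash
cat > h.py <<'E'
import numpy as np
from scipy.optimize import least_squares
from rig import env
C={n:env.camera_info(n) for n in("top","side")}
def proj(c,P):
    f=200/np.tan(np.radians(c["vertical_fov"]/2)); p=(np.asarray(P)-c["eye"])@c["rotation"]
    return np.c_[c["cx"]+f*p[:,0]/p[:,2],c["cy"]+f*p[:,1]/p[:,2]]
def un(c,px,z):
    f=200/np.tan(np.radians(c["vertical_fov"]/2)); px=np.atleast_2d(px)
    d=np.c_[(px[:,0]-c["cx"])/f,(px[:,1]-c["cy"])/f,np.ones(len(px))]@c["rotation"].T
    return c["eye"]+d*((z-c["eye"][2])/d[:,2])[:,None]
def crop(p,x0,y0,k): return (np.array(p,float)+.5)/k-.5+[x0,y0]
def fit(obs,g):  # obs list (cam dict, local pts mm, px)
    def W(v,L): 
        L=np.array(L)/1e3; c,s=np.cos(v[2]),np.sin(v[2])
        return np.c_[v[0]+c*L[:,0]-s*L[:,1],v[1]+s*L[:,0]+c*L[:,1],L[:,2]]
    r=lambda v:np.concatenate([(proj(c,W(v,L))-px).ravel() for c,L,px in obs])
    s=least_squares(r,g,loss="soft_l1"); return s.x,r(s.x).reshape(-1,2)
E
cat > m.py <<'E'
from h import *
T,S=C["top"],C["side"]
ct=(T,[(-55,-30,10),(-55,30,10),(30,0,16.5)],crop([(468,78),(548,243),(263,259)],335,180,8))
cs=(S,[(-55,-30,10),(-55,30,10),(30,0,16.5)],crop([(485,430),(250,510),(246,188)],255,235,8))
st=(T,[(-183,-75,12),(-183,75,12),(-73,-75,12),(-73,75,12),(-52,-56,26),(-52,56,26)],crop([(640,100),(688,322),(478,135),(515,360),(440,165),(473,340)],105,125,4))
ss=(S,[(-73,75,12),(-73,-75,12),(-183,75,12),(-183,-75,12),(215,90,12),(215,-90,12)],crop([(165,405),(445,362),(205,562),(508,512),(50,80),(343,42)],255,65,5))
for nm,a,b in(("carrier",ct,cs),("station",st,ss)):
    for o in([a],[b],[a,b]):
        v,r=fit(o,[.4,-.2,1.6]);print(nm,v[:2].round(4),np.degrees(v[2]).round(2));print(r.round(1).tolist())
E
python3 m.py
```

```text
carrier [ 0.4333 -0.266 ] 106.57
[[-0.1, -0.5], [-0.1, 0.4], [0.1, 0.0]]
carrier [ 0.4333 -0.2689] 106.11
[[-0.7, -0.1], [0.4, 0.4], [0.2, -0.4]]
carrier [ 0.4333 -0.2676] 106.3
[[0.6, -0.5], [0.5, 0.4], [0.7, -0.1], [-0.7, -0.7], [0.5, -0.2], [0.1, -0.9]]
station [0.5207 0.1783] 96.61
[[0.3, 0.0], [-0.1, 0.1], [-1.0, 0.4], [0.2, 0.2], [0.4, 0.1], [-0.1, -1.2]]
station [0.5197 0.1755] 96.51
[[-0.2, 0.4], [0.4, 0.1], [0.3, 0.3], [-0.4, 0.2], [-0.5, -0.7], [0.3, -1.1]]
station [0.5202 0.1774] 96.58
[[0.7, 0.2], [0.3, 0.3], [-0.7, 0.5], [0.6, 0.4], [0.8, 0.3], [0.3, -1.0], [-0.0, -0.1], [0.5, -0.5], [0.6, -0.3], [-0.2, -0.5], [-0.4, -1.0], [0.3, -1.5]]
```

Request:
play_rows(travel=[[1.9,-3.6,0],[1.9,-3.6,0],[1.9,-3.6,0],[1.9,-3.6,0],[1.9,-3.6,0],[1.9,-3.6,0],[1.9,-3.6,0],[1.9,-3.6,0],[1.9,-3.6,0],[1.9,-3.6,0],[1.9,-3.6,0],[1.9,-3.6,0]], rotation=[[0,0,-0.088],[0,0,-0.088],[0,0,-0.088],[0,0,-0.088],[0,0,-0.088],[0,0,-0.088],[0,0,-0.088],[0,0,-0.088],[0,0,-0.088],[0,0,-0.088],[0,0,-0.088],[0,0,-0.088]], claw=[8.54,8.54,8.54,8.54,8.54,8.54,8.54,8.54,8.54,8.54,8.54,8.54], squeeze=50)

```text
time_s: 1.15
position: [0.3536, 0.0922, 0.2282]
tool_rot: [[-0.002, 0.97, 0.241], [0.001, 0.241, -0.97], [-1.0, -0.001, -0.001]]
ft_force: [0.3, 0.3, 0.0]
grip_width: 0.0848
```

Request:
play_rows(travel=[[0.85,-3.8,0],[0.85,-3.8,0],[0.85,-3.8,0],[0.85,-3.8,0],[0.85,-3.8,0],[0.85,-3.8,0],[0.85,-3.8,0],[0.85,-3.8,0],[0.85,-3.8,0],[0.85,-3.8,-1],[0,0,-2]], rotation=[[0,0,0.01],[0,0,0.01],[0,0,0.01],[0,0,0.01],[0,0,0],[0,0,0],[0,0,0],[0,0,0],[0,0,0],[0,0,0],[0,0,0]], claw=[8.54,8.54,8.54,8.54,8.54,8.54,8.54,8.54,8.54,8.54,8.54])

```text
time_s: 2.07
position: [0.4399, -0.3158, 0.1993]
tool_rot: [[0.004, 0.963, 0.268], [-0.005, 0.268, -0.963], [-1.0, 0.003, 0.006]]
ft_force: [0.4, 0.4, 0.1]
grip_width: 0.0855
```

```bash
python3 - <<'E'
from rig import env
import cv2
s=env.observe();print(s["position"],s["tool_rot"],s["q"])
print(env.camera_info("wrist"))
cv2.imwrite("pics/w1.png",env.get_image("wrist")[:,:,::-1])
cv2.imwrite("pics/s1.png",env.get_image("side")[:,:,::-1])
E
```

```text
[ 0.43987773 -0.31576     0.19928829] [[ 0.00419689  0.96343746  0.26790045]
 [-0.00475833  0.26791902 -0.96342968]
 [-0.99997987  0.00276865  0.00570878]] [-4.82038009e+01  2.22606787e+01  7.91536067e+01 -2.48619616e-03
  7.82221943e+01 -6.37433834e+01]
{'vertical_fov': 64.11751895482408, 'cx': 319.9526580655147, 'cy': 194.78536758840363, 'eye': array([ 0.42050821, -0.24875697,  0.34226589]), 'rotation': array([[ 0.96311402,  0.2577869 ,  0.07718351],
       [ 0.26908584, -0.92480185, -0.26895045],
       [ 0.00204755,  0.27979894, -0.96005644]])}
```

View pics/w1.png

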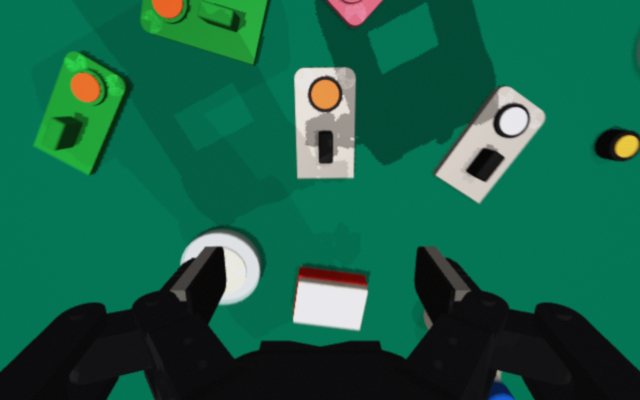

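View pics/s1.png

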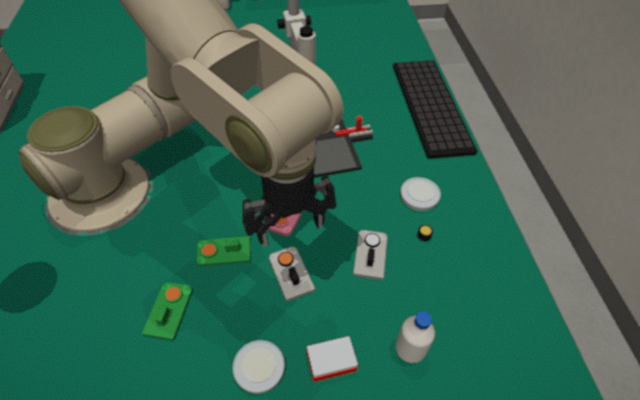

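```bash
python3 - <<'E'
import cv2
w=cv2.imread("pics/w1.png")
cv2.imwrite("pics/w1c.png",cv2.resize(w[55:190,280:370],None,fx=4.4444,fy=4.4444,interpolation=cv2.INTER_CUBIC))
E
```

```text
(no output)
```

View pics/w1c.png

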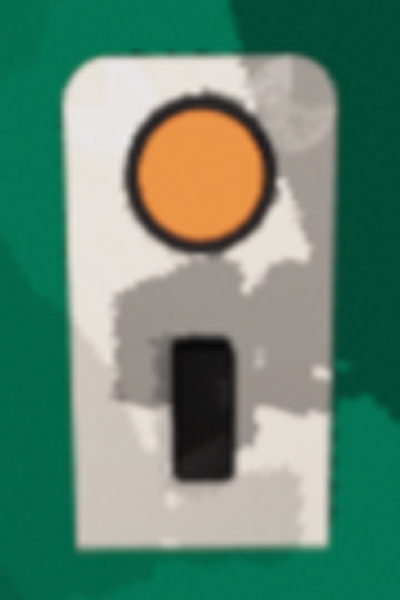

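```bash
python3 - <<'E'
from h import *
W=dict(C["top"]); W.update(vertical_fov=64.11751895482408,cx=319.95266,cy=194.78537,eye=np.array([ 0.42050821, -0.24875697,  0.34226589]),rotation=np.array([[ 0.96311402,  0.2577869 ,  0.07718351],[ 0.26908584, -0.92480185, -0.26895045],[ 0.00204755,  0.27979894, -0.96005644]]))
o=[(W,[(-55,30,10),(-55,-30,10),(30,0,16.5),(55,0,10)],crop([(78,548),(329,548),(200,173),(200,56)],280,55,4.4444))]
v,r=fit(o,[.43,-.27,1.85]);print(v[:2],np.degrees(v[2]),r.round(1).tolist())
E
```

```text
[ 0.43219792 -0.2691593 ] 106.24302788452194 [[0.0, 0.1], [-0.2, -0.6], [0.2, 0.5], [-0.0, -0.0]]
```

Request:
play_rows(travel=[[-0.18,2.0,-1],[0,0.8,-3],[0,0,-3.5],[0,0,-3.5],[0,0,-1.5],[0,0,0],[0,0,0]], rotation=[[0.005,0.004,0.012],[0,0,0],[0,0,0],[0,0,0],[0,0,0],[0,0,0],[0,0,0]], claw=[6,6,6,6,6,6,6])

```text
time_s: 2.75
position: [0.4363, -0.2737, 0.0737]
tool_rot: [[-0.003, 0.958, 0.288], [0.007, 0.288, -0.958], [-1.0, -0.001, -0.008]]
ft_force: [0.6, 0.9, 0.1]
grip_width: 0.0604
```

Request:
play_rows(travel=[[0.18,-1.3,-0.5],[0,0,0],[0,0,0],[0,0,0]], rotation=[[-0.006,-0.003,-0.008],[0,0,0],[0,0,0],[0,0,0]], claw=[6,6,6,6])

```text
time_s: 3.08
position: [0.4402, -0.2888, 0.0735]
tool_rot: [[0.005, 0.96, 0.281], [-0.005, 0.281, -0.96], [-1.0, 0.004, 0.006]]
ft_force: [-0.6, -0.1, -0.3]
grip_width: 0.06
```

Request:
play_rows(travel=[[0,0,0],[0,0,0],[0,0,0]], rotation=[[0,0,0],[0,0,0],[0,0,0]], claw=[6,6,6])

```text
time_s: 3.33
position: [0.4406, -0.2894, 0.0751]
tool_rot: [[0.007, 0.96, 0.28], [-0.007, 0.28, -0.96], [-1.0, 0.005, 0.009]]
ft_force: [0.2, 0.3, -0.2]
grip_width: 0.0602
```

Request:
play_rows(travel=[[0,0,0]], rotation=[[0,0,0]], claw=[6])

```text
time_s: 3.42
position: [0.4406, -0.2894, 0.0753]
tool_rot: [[0.008, 0.96, 0.28], [-0.007, 0.28, -0.96], [-1.0, 0.005, 0.009]]
ft_force: [0.2, -0.0, -0.2]
grip_width: 0.0601
```

Request:
play_rows(travel=[[-0.2,0.1,-1],[0,0,-1.5],[0,0,-0.8],[0,0,-0.3]], rotation=[[0.004,0.005,-0.002],[0,0,0],[0,0,0],[0,0,0]], claw=[6,6,6,6])

```text
time_s: 3.75
position: [0.4384, -0.2882, 0.0374]
tool_rot: [[0.003, 0.961, 0.278], [-0.004, 0.278, -0.961], [-1.0, 0.002, 0.005]]
ft_force: [0.4, -0.8, 0.4]
grip_width: 0.0599
```

Request:
play_rows(travel=[[0,0,-1.0],[0,0.03,-0.6],[0,0,-0.3],[0,0,-0.15]], rotation=[[0.002,0.002,0.002],[0,0,0],[0,0,0],[0,0,0]], claw=[6,6,6,6])

```text
time_s: 4.08
position: [0.4379, -0.2875, 0.0139]
tool_rot: [[-0.001, 0.96, 0.28], [-0.0, 0.28, -0.96], [-1.0, -0.001, -0.0]]
ft_force: [-0.1, 0.1, -1.0]
grip_width: 0.0602
```

```bash
python3 - <<'E'
from rig import env
import cv2
cv2.imwrite("pics/s2.png",cv2.resize(env.get_image("side")[200:330,210:370,::-1],None,fx=4,fy=4,interpolation=cv2.INTER_CUBIC))
s=env.observe();print(s["position"],s["tool_rot"],s["ft_force"])
E
```

```text
[ 0.4378984  -0.28745998  0.01380204] [[-1.03356716e-03  9.59945424e-01  2.80185143e-01]
 [ 1.24103549e-04  2.80185414e-01 -9.59945893e-01]
 [-9.99999458e-01 -9.57396582e-04 -4.08723077e-04]] [0.07172424 0.11620794 0.08779283]
```

View pics/s2.png

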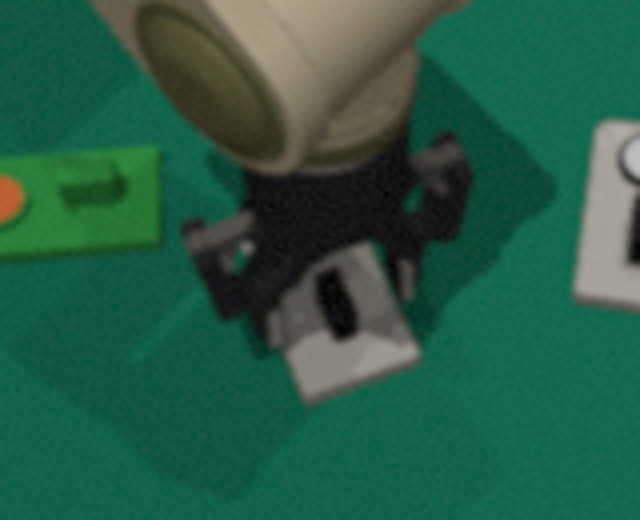

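Request:
play_rows(travel=[[0,0,0.03],[0,0,0],[0,0,0],[0,0,0],[0,0,0],[0,0,0],[0,0,0]], rotation=[[0,0,0],[0,0,0],[0,0,0],[0,0,0],[0,0,0],[0,0,0],[0,0,0]], claw=[1,1,1,1,1,1,1], squeeze=60)

```text
time_s: 4.72
position: [0.4384, -0.2879, 0.0154]
tool_rot: [[0.001, 0.96, 0.28], [-0.002, 0.28, -0.96], [-1.0, 0.0, 0.002]]
ft_force: [-0.2, -1.2, -1.7]
grip_width: 0.0127
```

Request:
play_rows(travel=[[0,0,1],[0,0,2],[0,0,2],[0,0,2],[0.4,1.2,0.5],[0.9,2.8,0],[1,3.2,0],[1,3.2,0],[1,3.2,0]], rotation=[[0,0,0],[0,0,0],[0,0,0],[0,0,0],[0,0,-0.02],[0,0,-0.03],[0,0,-0.03],[0,0,-0.03],[0,0,-0.03]], claw=[1,1,1,1,1,1,1,1,1])

```text
time_s: 5.47
position: [0.4809, -0.1527, 0.0993]
tool_rot: [[0.003, 0.992, 0.129], [-0.005, 0.129, -0.992], [-1.0, 0.003, 0.005]]
ft_force: [0.1, -0.8, -2.4]
grip_width: 0.0126
```

Request:
play_rows(travel=[[1,3.2,0],[1,3.2,0],[1,3.2,0],[0.9,3,0],[0.6,2,0],[0.3,1,-0.5],[0.1,0.4,-0.5]], rotation=[[0,0,-0.01],[0,0,0],[0,0,0],[0,0,0],[0,0,0],[0,0,0],[0,0,0]], claw=[1,1,1,1,1,1,1])

```text
time_s: 6.05
position: [0.5318, 0.0211, 0.0951]
tool_rot: [[0.009, 0.993, 0.121], [-0.005, 0.121, -0.993], [-1.0, 0.008, 0.006]]
ft_force: [-1.0, -1.1, -2.5]
grip_width: 0.0124
```

```bash
python3 - <<'E'
from rig import env
import cv2
im=env.get_image("side");im2=env.get_image("top")
cv2.imwrite("pics/s3.png",cv2.resize(im[60:220,220:400,::-1],None,fx=4,fy=3.7,interpolation=cv2.INTER_CUBIC))
cv2.imwrite("pics/t3.png",im2[:,:,::-1])
s=env.observe();print(s["position"],s["tool_rot"],s["ft_force"],s["q"])
E
```

```text
[0.53112899 0.01993755 0.09429008] [[ 0.0067089   0.99267288  0.12064636]
 [-0.00506123  0.12068124 -0.99267841]
 [-0.99996469  0.00604916  0.00583378]] [ 0.28105816  0.33369261 -2.0788517 ] [-10.51542742  28.0094113   89.30941786  -0.24290186  62.25051726
 -17.33367551]
```

View pics/s3.png

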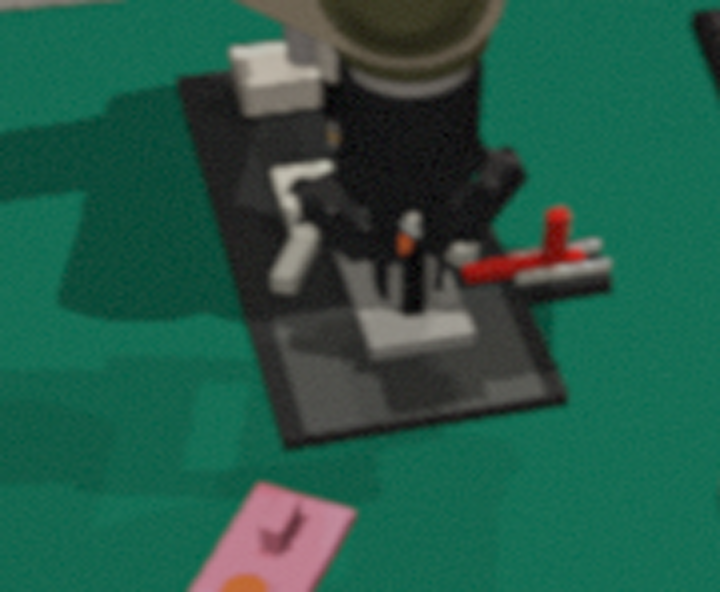

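View pics/t3.png

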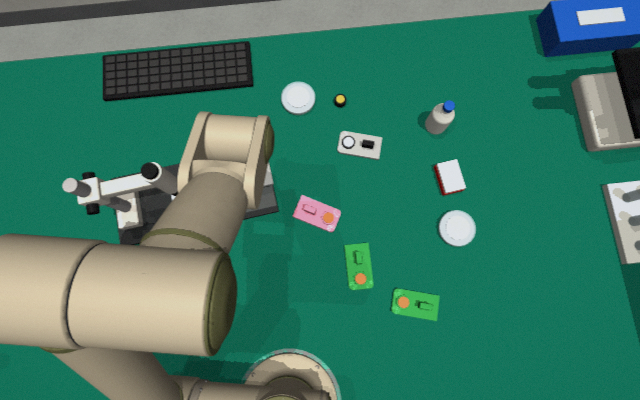

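Request:
play_rows(travel=[[0.5,1.0,-0.5],[0,0,-1.5],[0,0,-1.5],[0,0,-1.0],[0,0,-0.5]], rotation=[[0.004,0.005,-0.005],[0,0,0],[0,0,0],[0,0,0],[0,0,0]], claw=[1,1,1,1,1])

```text
time_s: 6.57
position: [0.5378, 0.0273, 0.0441]
tool_rot: [[0.005, 0.994, 0.109], [-0.001, 0.109, -0.994], [-1.0, 0.004, 0.002]]
ft_force: [-0.8, 0.2, -1.8]
grip_width: 0.0131
```

Request:
play_rows(travel=[[-0.08,0.3,-0.4],[0,0,-0.5],[0,0,-0.3],[0,0,-0.15]], rotation=[[0.001,0.003,0.004],[0,0,0],[0,0,0],[0,0,0]], claw=[1,1,1,1])

```text
time_s: 6.9
position: [0.5374, 0.0292, 0.0294]
tool_rot: [[0.0, 0.994, 0.11], [-0.0, 0.11, -0.994], [-1.0, 0.0, 0.0]]
ft_force: [-0.7, 1.0, -2.4]
grip_width: 0.0125
```

Request:
play_rows(travel=[[-0.05,0.25,-0.05],[0,0,-0.1],[0,0,-0.06]], rotation=[[0,0,0.003],[0,0,0],[0,0,0]], claw=[1,1,1])

```text
time_s: 7.15
position: [0.5372, 0.0318, 0.0276]
tool_rot: [[0.001, 0.994, 0.113], [-0.0, 0.113, -0.994], [-1.0, 0.001, 0.0]]
ft_force: [-0.2, -0.1, -2.6]
grip_width: 0.0131
```

Request:
play_rows(travel=[[0,0,-0.06],[0,0,-0.05]], rotation=[[0,0,0],[0,0,0]], claw=[1,1])

```text
time_s: 7.32
position: [0.5374, 0.0318, 0.0271]
tool_rot: [[0.002, 0.994, 0.113], [-0.0, 0.113, -0.994], [-1.0, 0.002, 0.001]]
ft_force: [-1.9, -0.4, 5.7]
grip_width: 0.0128
```

```bash
python3 - <<'E'
from rig import env
import cv2
im=env.get_image("side")
cv2.imwrite("pics/s4.png",cv2.resize(im[90:190,255:385,::-1],None,fx=6,fy=6,interpolation=cv2.INTER_CUBIC))
s=env.observe();print(s["position"],s["ft_force"])
E
```

```text
[0.53734577 0.03181579 0.02708993] [-1.33099565 -1.19842582  1.92301352]
```

View pics/s4.png

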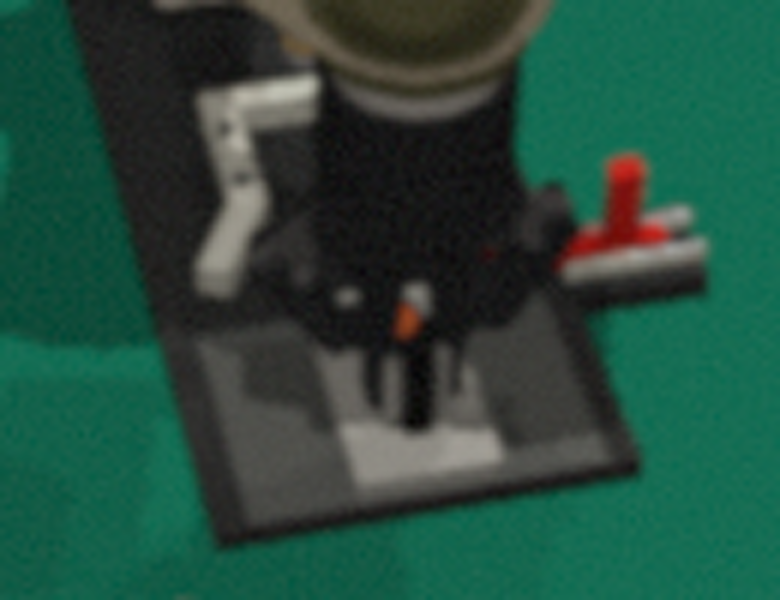

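Request:
play_rows(travel=[[0,0,0],[0,0,0],[0,0,0],[0,0,0],[0,0,0.5],[0,0,2],[0,0,3],[0,0,2]], rotation=[[0,0,0],[0,0,0],[0,0,0],[0,0,0],[0,0,0],[0,0,0],[0,0,0],[0,0,0]], claw=[5,5,5,5,5,5,5,5])

```text
time_s: 8.03
position: [0.5356, 0.032, 0.1021]
tool_rot: [[-0.005, 0.994, 0.113], [0.001, 0.113, -0.994], [-1.0, -0.005, -0.002]]
ft_force: [0.9, 0.1, 1.0]
grip_width: 0.05
```

Request:
play_rows(travel=[[0.1,-0.8,0],[0.2,-1.2,0],[0.2,-1.2,0],[0.2,-1.2,0],[0.2,-1.0,0],[0,-0.6,0],[0,-0.3,0],[0,0,0],[0,0,0],[0,0,0],[0,0,0],[0,0,0]], rotation=[[0,0,-0.12],[0,0,-0.12],[0,0,-0.12],[0,0,-0.12],[0,0,-0.12],[0,0,-0.12],[0,0,-0.12],[0,0,-0.12],[0,0,-0.12],[0,0,-0.12],[0,0,-0.12],[0,0,-0.12]], claw=[0,0,0,0,0,0,0,0,0,0,0,0])

```text
time_s: 9.03
position: [0.5475, -0.0347, 0.1131]
tool_rot: [[0.005, 0.189, -0.982], [-0.009, -0.982, -0.189], [-1.0, 0.01, -0.003]]
ft_force: [-0.0, 0.7, 0.8]
grip_width: 0.0001
```

```bash
python3 - <<'E'
from rig import env
import cv2
im=env.get_image("side")
cv2.imwrite("pics/s5.png",cv2.resize(im[50:200,220:400,::-1],None,fx=4,fy=4,interpolation=cv2.INTER_CUBIC))
s=env.observe();print(s["position"],s["tool_rot"],s["ft_force"],s["grip_width"],s["q"])
E
```

```text
[ 0.54752939 -0.03467329  0.11314942] [[ 0.0049411   0.18133277 -0.98340938]
 [-0.00927416 -0.98337078 -0.18137225]
 [-0.99994479  0.01001647 -0.00317722]] [ 0.2937422   0.15391422 -0.11114772] 2.9190469953169028e-05 [-15.78181613  28.09424116  85.19012991  -0.47435574  66.29938447
  63.9584366 ]
```

View pics/s5.png

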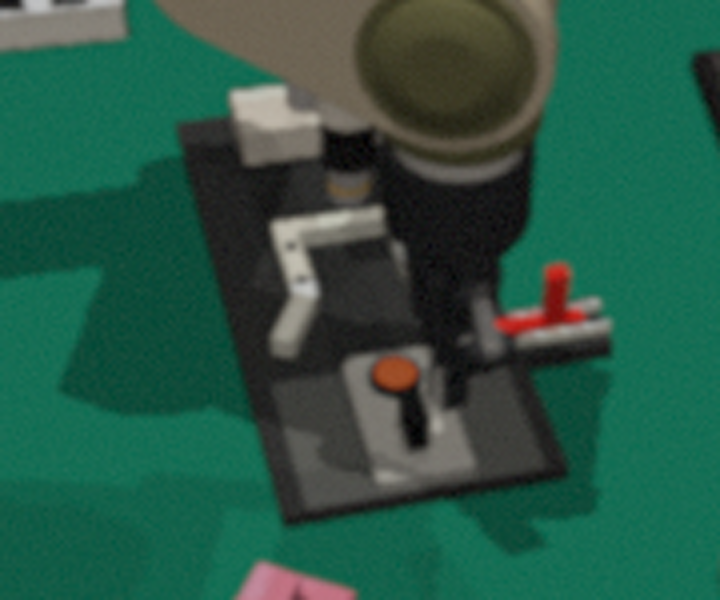

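Request:
play_rows(travel=[[-0.2,-0.8,0],[0,0,-1.5],[0,0,-2.5],[0,0,-2],[0,0,-1],[0,0,-0.5]], rotation=[[0.006,0.003,-0.05],[0,0,-0.01],[0,0,0],[0,0,0],[0,0,0],[0,0,0]], claw=[0,0,0,0,0,0])

```text
time_s: 9.58
position: [0.5469, -0.0434, 0.0393]
tool_rot: [[0.009, 0.135, -0.991], [-0.005, -0.991, -0.135], [-1.0, 0.006, -0.008]]
ft_force: [0.3, 0.0, -0.2]
grip_width: 0.0001
```

Request:
play_rows(travel=[[-0.12,0,-0.8],[0,0,-0.6],[0,0,-0.4],[0,0,-0.15]], rotation=[[0.004,0.006,-0.016],[0,0,0],[0,0,0],[0,0,0]], claw=[0,0,0,0])

```text
time_s: 9.92
position: [0.546, -0.0434, 0.0189]
tool_rot: [[0.003, 0.122, -0.992], [-0.001, -0.992, -0.122], [-1.0, 0.001, -0.003]]
ft_force: [-0.4, -0.8, 0.6]
grip_width: 0.0001
```

```bash
python3 - <<'E'
from rig import env
import cv2
im=env.get_image("side")
cv2.imwrite("pics/s6.png",cv2.resize(im[90:210,250:390,::-1],None,fx=5,fy=5,interpolation=cv2.INTER_CUBIC))
s=env.observe();print(s["position"],s["tool_rot"],s["ft_force"])
E
```

```text
[ 0.54602041 -0.04345399  0.01890014] [[ 0.0031947   0.12236072 -0.99248055]
 [-0.00110839 -0.99248457 -0.12236479]
 [-0.99999428  0.00149098 -0.00303507]] [ 0.75125213 -0.16141105  0.22871539]
```

View pics/s6.png

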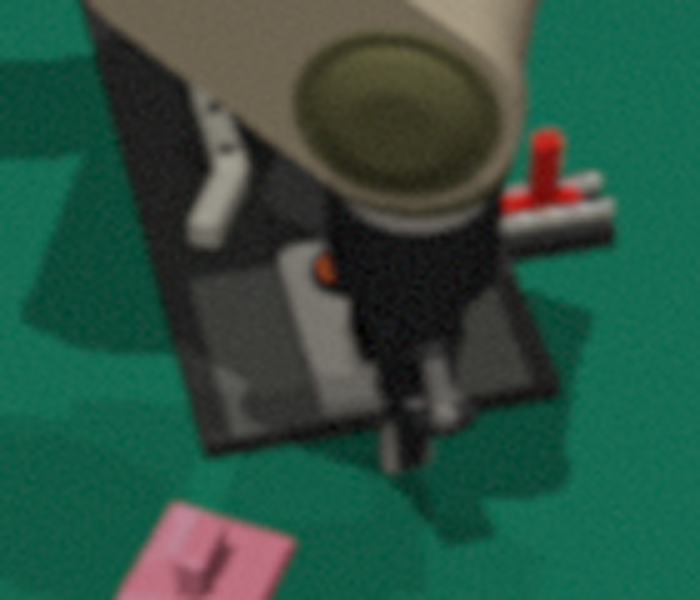

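Request:
play_rows(travel=[[-0.1,0.5,-0.2],[-0.1,0.6,-0.05],[-0.1,0.6,0],[-0.06,0.6,0],[-0.06,0.6,0]], rotation=[[0.001,0.003,-0.003],[0,0,0],[0,0,0],[0,0,0],[0,0,0]], claw=[0,0,0,0,0])

```text
time_s: 10.38
position: [0.5422, -0.0125, 0.0175]
tool_rot: [[0.003, 0.119, -0.993], [-0.001, -0.993, -0.119], [-1.0, 0.001, -0.003]]
ft_force: [0.1, 0.0, 0.6]
grip_width: 0.0
```

Request:
play_rows(travel=[[-0.07,0.6,-0.05],[-0.07,0.6,0],[-0.07,0.6,0],[-0.07,0.6,0],[-0.07,0.5,0]], rotation=[[0.001,0.002,-0.003],[0,0,0],[0,0,0],[0,0,0],[0,0,0]], claw=[0,0,0,0,0])

```text
time_s: 10.8
position: [0.5386, 0.0201, 0.0175]
tool_rot: [[0.002, 0.117, -0.993], [-0.001, -0.993, -0.117], [-1.0, 0.001, -0.002]]
ft_force: [0.1, -0.3, -0.5]
grip_width: -0.0003
```

```bash
python3 - <<'E'
from rig import env
import cv2
im=env.get_image("side")
cv2.imwrite("pics/s7.png",cv2.resize(im[70:190,250:390,::-1],None,fx=5,fy=5,interpolation=cv2.INTER_CUBIC))
s=env.observe();print(s["position"],s["tool_rot"],s["ft_force"])
E
```

```text
[0.53831816 0.02089946 0.01753965] [[ 1.42726530e-03  1.17418820e-01 -9.93081459e-01]
 [-2.83338793e-04 -9.93082383e-01 -1.17419336e-01]
 [-9.99998941e-01  4.48967047e-04 -1.38412272e-03]] [-1.07580473  1.53192795 -0.89346093]
```

View pics/s7.png

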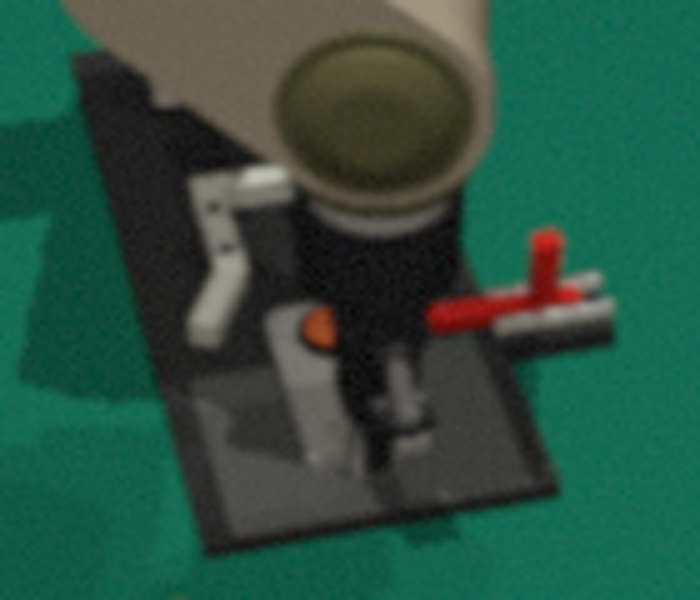

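Request:
play_rows(travel=[[-0.06,0.6,0],[-0.06,0.6,-0.02],[-0.06,0.6,-0.02],[-0.06,0.6,0],[-0.06,0.6,0],[-0.06,0.5,0]], rotation=[[0.001,0.002,-0.001],[0,0,0],[0,0,0],[0,0,0],[0,0,0],[0,0,0]], claw=[0,0,0,0,0,0])

```text
time_s: 11.35
position: [0.535, 0.0583, 0.0175]
tool_rot: [[0.001, 0.116, -0.993], [-0.0, -0.993, -0.116], [-1.0, 0.0, -0.001]]
ft_force: [-0.1, -2.8, 1.1]
grip_width: 0.0002
```

```bash
cat > look.py <<'E'
from rig import env
import cv2,sys
im=env.get_image("side")
cv2.imwrite(f"pics/{sys.argv[1]}.png",cv2.resize(im[60:180,250:390,::-1],None,fx=5,fy=5,interpolation=cv2.INTER_CUBIC))
s=env.observe();p=s["position"]
dx,dy=p[0]-.5202,p[1]-.177
print(p.round(4),"st",(-.1145*dx+.9934*dy).round(4),(-.9934*dx-.1145*dy).round(4),s["tool_rot"][:,0].round(3),s["tool_rot"][:,2].round(3),s["ft_force"].round(1))
E
python3 look.py s8
```

```text
[0.5347 0.0591 0.0175] st -0.1188 -0.0009 [ 0.  0. -1.] [-0.993 -0.116 -0.   ] [ 0.   1.7 -0. ]
```

View pics/s8.png

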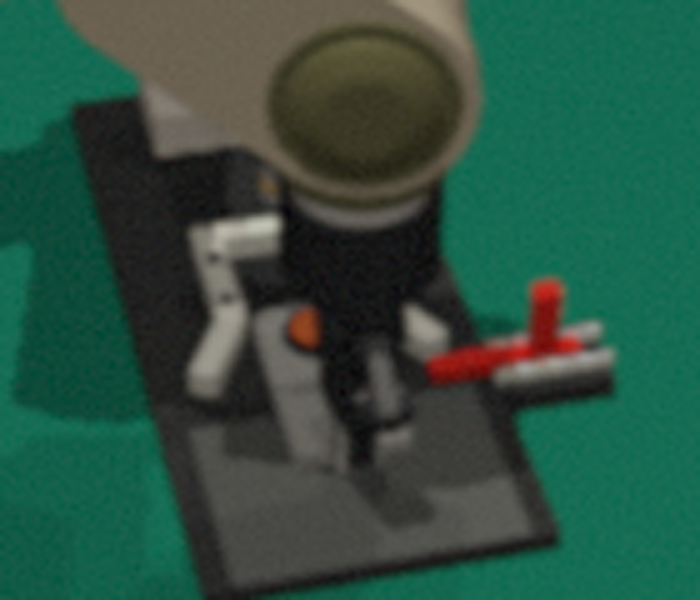

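Request:
play_rows(travel=[[-0.1,0.6,0],[-0.1,0.6,-0.02],[-0.1,0.6,-0.02],[-0.07,0.5,0],[-0.06,0.5,0],[-0.05,0.4,0]], rotation=[[0,0,0],[0,0,0],[0,0,0],[0,0,0],[0,0,0],[0,0,0]], claw=[0,0,0,0,0,0])

```text
time_s: 11.9
position: [0.5297, 0.0939, 0.0173]
tool_rot: [[0.001, 0.116, -0.993], [-0.0, -0.993, -0.116], [-1.0, 0.001, -0.001]]
ft_force: [0.6, -1.2, 1.5]
grip_width: -0.0001
```

```bash
python3 look.py s9
```

```text
[0.5295 0.0945 0.0172] st -0.083 0.0002 [ 0.001 -0.    -1.   ] [-0.993 -0.116 -0.001] [-0.2  0.6 -0.9]
```

View pics/s9.png

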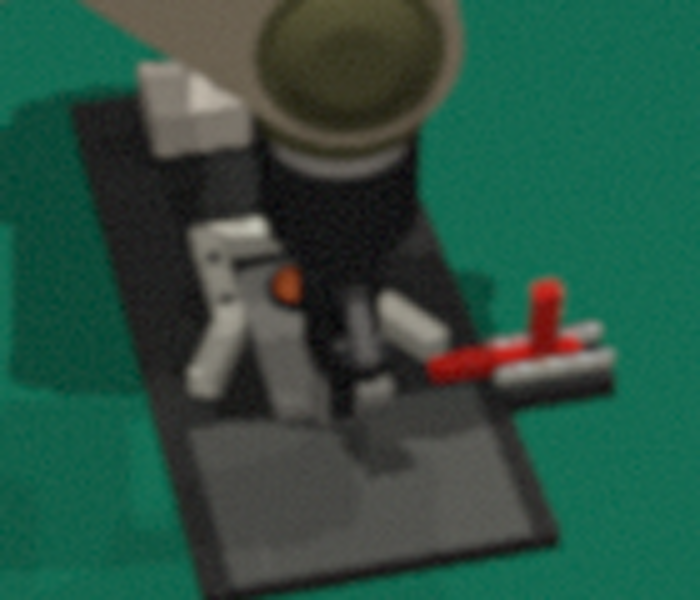

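Request:
play_rows(travel=[[-0.03,0.25,0],[-0.03,0.25,0],[-0.03,0.25,-0.02],[-0.02,0.2,0]], rotation=[[0,0,0],[0,0,0],[0,0,0],[0,0,0]], claw=[0,0,0,0])

```text
time_s: 12.28
position: [0.5284, 0.1046, 0.0171]
tool_rot: [[0.001, 0.116, -0.993], [-0.0, -0.993, -0.116], [-1.0, 0.001, -0.001]]
ft_force: [0.3, -1.5, 0.4]
grip_width: -0.0002
```

Request:
play_rows(travel=[[-0.02,0.15,0],[-0.02,0.15,0]], rotation=[[0,0,0],[0,0,0]], claw=[0,0])

```text
time_s: 12.45
position: [0.528, 0.1079, 0.0171]
tool_rot: [[0.001, 0.116, -0.993], [-0.0, -0.993, -0.116], [-1.0, 0.001, -0.001]]
ft_force: [1.1, -2.2, 1.2]
grip_width: 0.0002
```

Request:
play_rows(travel=[[-0.02,0.15,0],[-0.02,0.15,0]], rotation=[[0,0,0],[0,0,0]], claw=[0,0])

```text
time_s: 12.62
position: [0.5276, 0.1111, 0.0171]
tool_rot: [[0.001, 0.116, -0.993], [-0.001, -0.993, -0.116], [-1.0, 0.001, -0.001]]
ft_force: [0.2, -1.9, 1.2]
grip_width: 0.0001
```

```bash
python3 look.py s10
```

```text
[0.5275 0.1113 0.0171] st -0.0661 0.0002 [ 0.001 -0.    -1.   ] [-0.993 -0.116 -0.001] [-0.  -1.4  1.6]
```

View pics/s10.png

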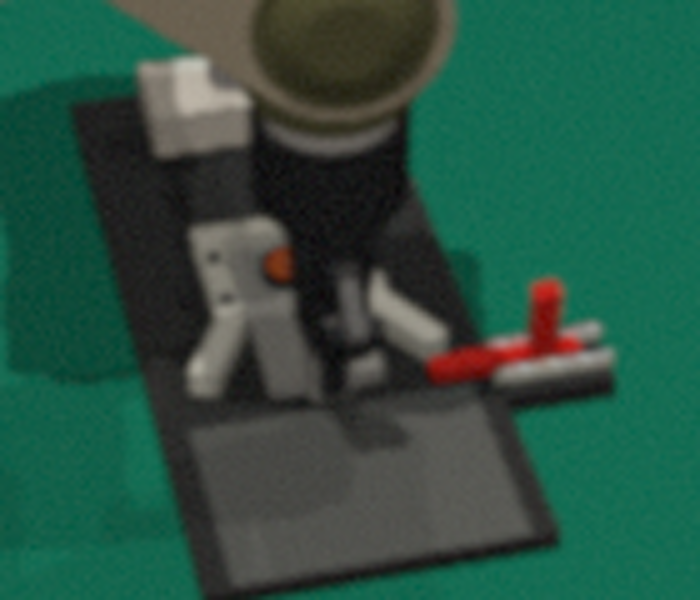

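Request:
play_rows(travel=[[-0.02,0.15,0],[-0.02,0.15,0]], rotation=[[0,0,0],[0,0,0]], claw=[0,0])

```text
time_s: 12.83
position: [0.5272, 0.1144, 0.017]
tool_rot: [[0.001, 0.116, -0.993], [-0.0, -0.993, -0.116], [-1.0, 0.001, -0.001]]
ft_force: [0.7, -2.8, 0.9]
grip_width: 0.0001
```

Request:
play_rows(travel=[[-0.02,0.15,0]], rotation=[[0,0,0]], claw=[0])

```text
time_s: 12.92
position: [0.527, 0.1159, 0.0171]
tool_rot: [[0.001, 0.116, -0.993], [-0.001, -0.993, -0.116], [-1.0, 0.001, -0.001]]
ft_force: [2.5, -9.7, -0.6]
grip_width: 0.0001
```

Request:
play_rows(travel=[[-0.02,0.15,0]], rotation=[[0,0,0]], claw=[0])

```text
time_s: 13.0
position: [0.5275, 0.1162, 0.0171]
tool_rot: [[0.002, 0.117, -0.993], [-0.004, -0.993, -0.117], [-1.0, 0.004, -0.002]]
ft_force: [2.4, -17.2, -0.3]
grip_width: 0.0002
```

```bash
python3 look.py s11
```

```text
[0.5275 0.116  0.0171] st -0.0614 -0.0002 [ 0.002 -0.004 -1.   ] [-0.993 -0.117 -0.002] [  1.7 -11.3  -1.2]
```

View pics/s11.png

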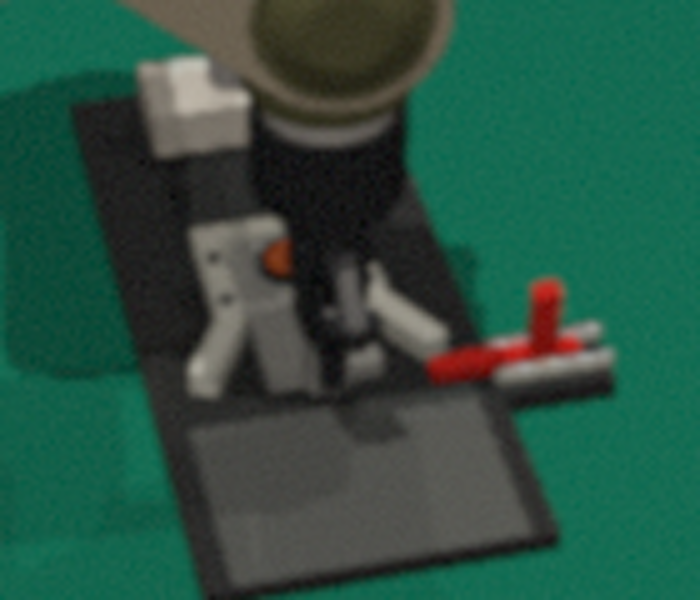

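Request:
play_rows(travel=[[0.05,-0.5,0],[0.1,-1,0],[0.1,-1,0.2],[0.1,-0.8,2],[0.2,-1,3],[0.8,-1,3],[2,-0.5,2],[2,-0.5,0.5]], rotation=[[0.002,0.002,0],[0,0,0],[0,0,0],[0,0,0],[0,0,0],[0,0,0],[0,0,0],[0,0,0]], claw=[0,0,0,0,0,0,0,0])

```text
time_s: 13.72
position: [0.5762, 0.0486, 0.1267]
tool_rot: [[-0.012, 0.116, -0.993], [0.002, -0.993, -0.116], [-1.0, -0.004, 0.012]]
ft_force: [0.6, 0.2, 1.2]
grip_width: -0.0
```

```bash
python3 look.py s12; python3 - <<'E'
from rig import env
import cv2
print(env.camera_info("wrist"))
im=env.get_image("wrist");cv2.imwrite("pics/w12.png",im[:,:,::-1])
E
```

```text
[0.5796 0.0472 0.1266] st -0.1357 -0.0442 [-0.009  0.001 -1.   ] [-0.993 -0.115  0.008] [ 0.  -2.4  0.9]
{'vertical_fov': 64.11751895482408, 'cx': 319.9526580655147, 'cy': 194.78536758840363, 'eye': array([0.6498343 , 0.05434067, 0.26946343]), 'rotation': array([[ 0.11660964, -0.95246008, -0.28146402],
       [-0.99317502, -0.11250237, -0.03076689],
       [-0.00236113,  0.28313075, -0.95907842]])}
```

View pics/s12.png

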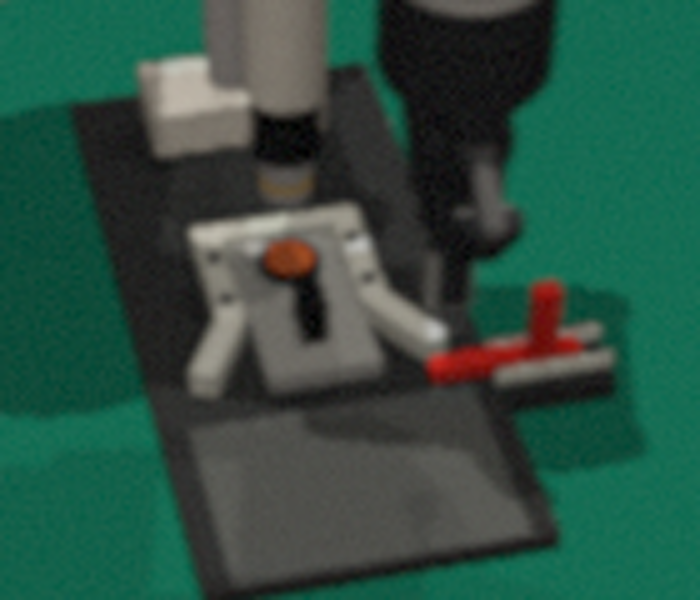

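View pics/w12.png

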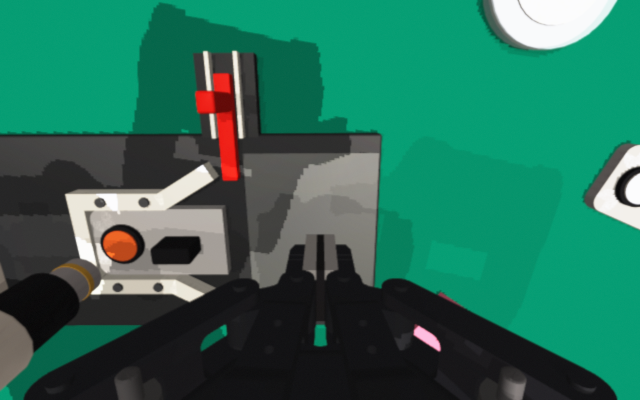

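```bash
python3 - <<'E'
import cv2
w=cv2.imread("pics/w12.png")
cv2.imwrite("pics/w12c.png",cv2.resize(w[140:310,55:255],None,fx=4,fy=3.5,interpolation=cv2.INTER_CUBIC))
E
```

```text
(no output)
```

View pics/w12c.png

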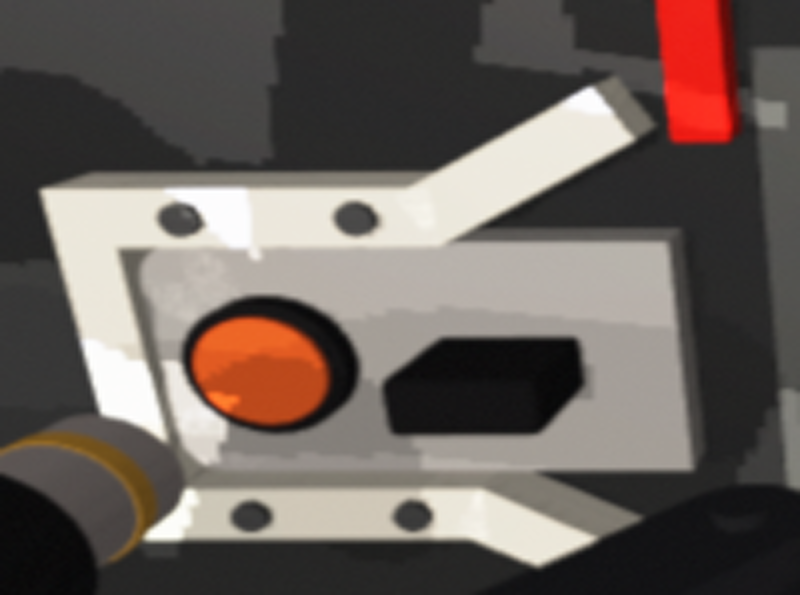

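```bash
python3 - <<'E'
from h import *
W=dict(C["top"]); W.update(vertical_fov=64.11751895482408,cx=319.95266,cy=194.78537,eye=np.array([0.6498343 , 0.05434067, 0.26946343]),rotation=np.array([[ 0.11660964, -0.95246008, -0.28146402],
       [-0.99317502, -0.11250237, -0.03076689],
       [-0.00236113,  0.28313075, -0.95907842]]))
def st(px,z):
    p=un(W,px,z)[:,:2]-[.5202,.177]; return np.c_[p@[-.1145,.9934],p@[-.9934,-.1145]].round(4)
print("apron/plate", st([(247,152),(380,134),(374,153)],.012))
print("tail", st([(224,206),(228,274)],.022))
print("rail mouth", st([(218,172),(205,163)],.026))
print("bar end", st([(222,181),(239,180)],.022))
print("post top", st([(195,91),(196,112),(214,90)],.062))
print("spec", st([(122,243)],.0285))
E
```

```text
apron/plate [[-0.0771 -0.0747]
 [-0.1839 -0.0893]
 [-0.1799 -0.0741]]
tail [[-0.0579 -0.0319]
 [-0.0562  0.0306]]
rail mouth [[-0.0568 -0.0611]
 [-0.0474 -0.0682]]
bar end [[-0.058  -0.0529]
 [-0.0717 -0.0538]]
post top [[-0.0589 -0.1202]
 [-0.0582 -0.1076]
 [-0.0707 -0.1208]]
spec [[ 0.0269 -0.0017]]
```

```bash
python3 - <<'E'
import cv2
w=cv2.imread("pics/w12.png")
cv2.imwrite("pics/w12d.png",cv2.resize(w[190:280,70:120],None,fx=10,fy=6.6,interpolation=cv2.INTER_CUBIC))
E
```

```text
(no output)
```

View pics/w12d.png

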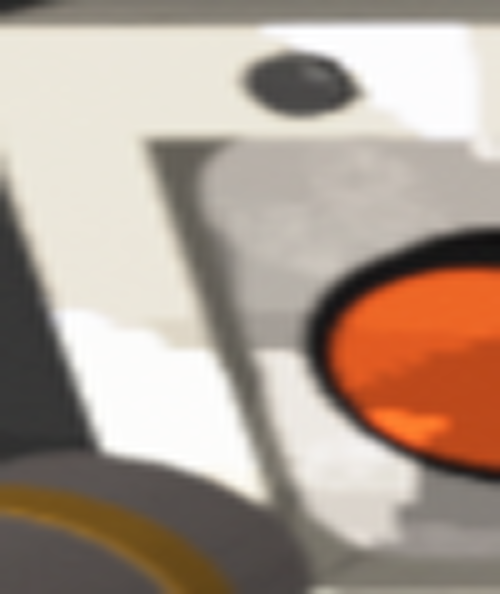

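```bash
python3 - <<'E'
from h import *
W=dict(C["top"]); W.update(vertical_fov=64.11751895482408,cx=319.95266,cy=194.78537,eye=np.array([0.6498343 , 0.05434067, 0.26946343]),rotation=np.array([[ 0.11660964, -0.95246008, -0.28146402],
       [-0.99317502, -0.11250237, -0.03076689],
       [-0.00236113,  0.28313075, -0.95907842]]))
def st(px,z):
    p=un(W,px,z)[:,:2]-[.5202,.177]; return np.c_[p@[-.1145,.9934],p@[-.9934,-.1145]].round(4)
print("stop", st([(90.2,243)],.026),"nose",st([(94.2,243)],.022), "tail",st([(225.9,243)],.022))
E
```

```text
stop [[ 0.0551 -0.0004]] nose [[0.0549 0.0014]] tail [[-0.0568  0.0011]]
```

Request:
play_rows(travel=[[1.5,0.3,0],[2,0.8,0],[2,1.5,0],[1.5,2,0],[0.6,1.6,-0.5],[0.2,0.6,-1]], rotation=[[0,-0.006,0],[0,0,0],[0,0,0],[0,0,0],[0,0,0],[0,0,0]], claw=[0,0,0,0,0,0])

```text
time_s: 14.32
position: [0.6548, 0.1147, 0.1074]
tool_rot: [[-0.012, 0.11, -0.994], [0.005, -0.994, -0.11], [-1.0, -0.006, 0.011]]
ft_force: [-0.4, 0.2, -0.3]
grip_width: -0.0001
```

```bash
python3 look.py s13
```

```text
[0.6535 0.1149 0.1044] st -0.077 -0.1253 [-0.016  0.005 -1.   ] [-0.994 -0.111  0.016] [-2.   0.2 -2.9]
```

Request:
play_rows(travel=[[1.2,0.7,0],[0.8,0.5,0],[0.3,0.2,0]], rotation=[[-0.003,-0.012,0],[0,0,0],[0,0,0]], claw=[0,0,0])

```text
time_s: 14.62
position: [0.6733, 0.1274, 0.1003]
tool_rot: [[-0.013, 0.111, -0.994], [0.001, -0.994, -0.111], [-1.0, -0.003, 0.013]]
ft_force: [0.5, 0.6, 0.0]
grip_width: -0.0
```

```bash
python3 look.py s14
```

```text
[0.6734 0.1275 0.1002] st -0.0667 -0.1465 [-0.013  0.002 -1.   ] [-0.994 -0.111  0.013] [-0.6  0.5  0.2]
```

View pics/s14.png

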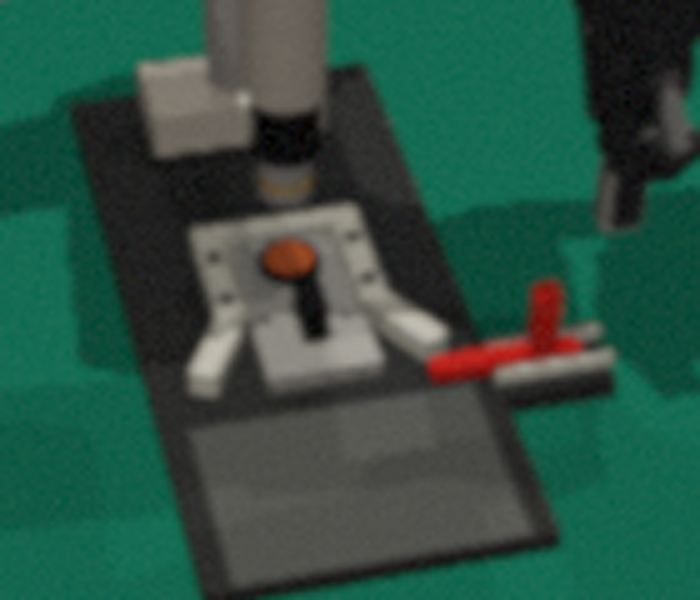

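Request:
play_rows(travel=[[0.1,0.2,-1],[0,0,-2],[0,0,-1.3],[0,0,-0.6],[0,0,-0.2]], rotation=[[-0.002,-0.009,0],[0,0,0],[0,0,0],[0,0,0],[0,0,0]], claw=[0,0,0,0,0])

```text
time_s: 15.08
position: [0.6715, 0.1257, 0.0475]
tool_rot: [[-0.006, 0.109, -0.994], [-0.001, -0.994, -0.109], [-1.0, 0.0, 0.006]]
ft_force: [-0.5, 0.4, 0.3]
grip_width: 0.0003
```

```bash
python3 look.py s15
```

```text
[0.6715 0.1256 0.0475] st -0.0684 -0.1444 [-0.006 -0.001 -1.   ] [-0.994 -0.109  0.006] [ 0.1  0.6 -0.5]
```

View pics/s15.png

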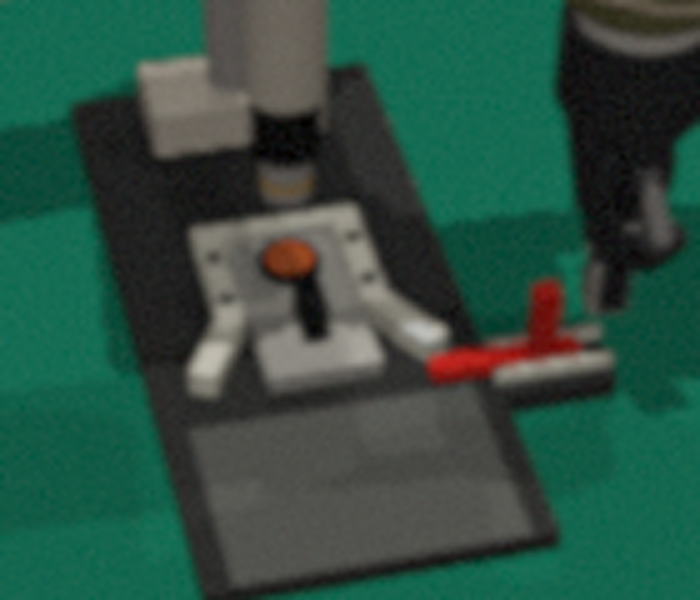

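Request:
play_rows(travel=[[0,0.35,-0.5],[0,0,-0.25],[-0.4,0,0],[-0.5,-0.06,0],[-0.5,-0.06,0]], rotation=[[0.001,-0.005,-0.006],[0,0,0],[0,0,0],[0,0,0],[0,0,0]], claw=[0,0,0,0,0])

```text
time_s: 15.55
position: [0.6577, 0.1276, 0.0417]
tool_rot: [[0.004, 0.102, -0.995], [0.0, -0.995, -0.102], [-1.0, 0.0, -0.004]]
ft_force: [1.5, 0.4, -1.7]
grip_width: -0.0
```

```bash
python3 look.py s16
```

```text
[0.6569 0.1275 0.0418] st -0.0648 -0.1301 [ 0.003  0.    -1.   ] [-0.995 -0.102 -0.003] [ 1.7  0.8 -0.5]
```

Request:
play_rows(travel=[[-0.6,-0.07,0],[-0.6,-0.07,0],[-0.6,-0.07,0],[-0.6,-0.07,0],[-0.6,-0.07,0],[-0.6,-0.07,0],[-0.6,-0.07,0]], rotation=[[0,0.002,0.005],[0,0,0],[0,0,0],[0,0,0],[0,0,0],[0,0,0],[0,0,0]], claw=[0,0,0,0,0,0,0])

```text
time_s: 16.18
position: [0.6118, 0.1222, 0.0429]
tool_rot: [[0.005, 0.107, -0.994], [0.0, -0.994, -0.107], [-1.0, 0.0, -0.005]]
ft_force: [1.8, 0.4, -1.8]
grip_width: 0.0
```

```bash
python3 look.py s17
```

```text
[0.6107 0.1222 0.0429] st -0.0648 -0.0837 [ 0.004  0.    -1.   ] [-0.994 -0.107 -0.004] [ 0.8 -0.4  1. ]
```

View pics/s17.png

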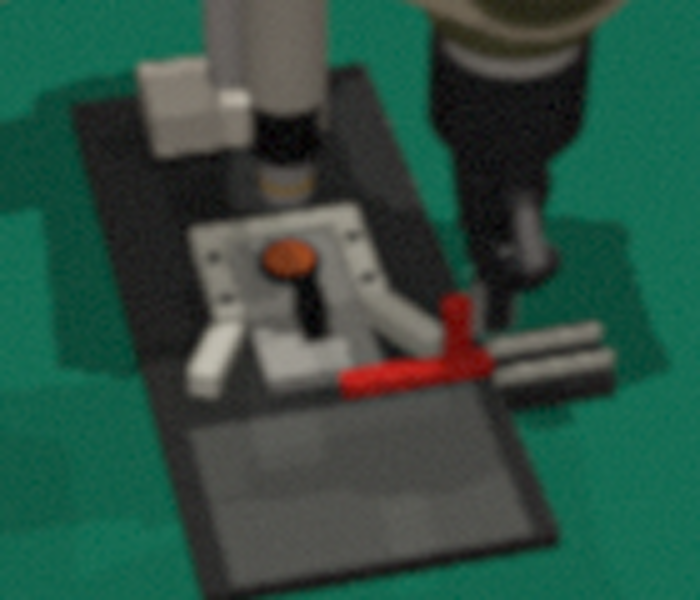

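Request:
play_rows(travel=[[-0.4,-0.05,0],[-0.4,-0.05,0],[-0.3,-0.04,0],[-0.25,-0.03,0]], rotation=[[0,0.002,0.003],[0,0,0],[0,0,0],[0,0,0]], claw=[0,0,0,0])

```text
time_s: 16.57
position: [0.5961, 0.1204, 0.0431]
tool_rot: [[0.002, 0.111, -0.994], [0.0, -0.994, -0.111], [-1.0, -0.0, -0.002]]
ft_force: [2.0, -0.4, -1.1]
grip_width: 0.0002
```

Request:
play_rows(travel=[[-0.15,-0.02,0],[-0.15,-0.02,0]], rotation=[[0,0,0],[0,0,0]], claw=[0,0])

```text
time_s: 16.73
position: [0.5926, 0.1199, 0.0431]
tool_rot: [[0.002, 0.111, -0.994], [0.001, -0.994, -0.111], [-1.0, -0.0, -0.002]]
ft_force: [1.3, 0.8, -1.4]
grip_width: 0.0001
```

```bash
python3 look.py s18
```

```text
[0.5924 0.1199 0.0431] st -0.065 -0.0651 [ 0.002  0.    -1.   ] [-0.994 -0.111 -0.002] [ 0.3  0.5 -0.5]
```

View pics/s18.png

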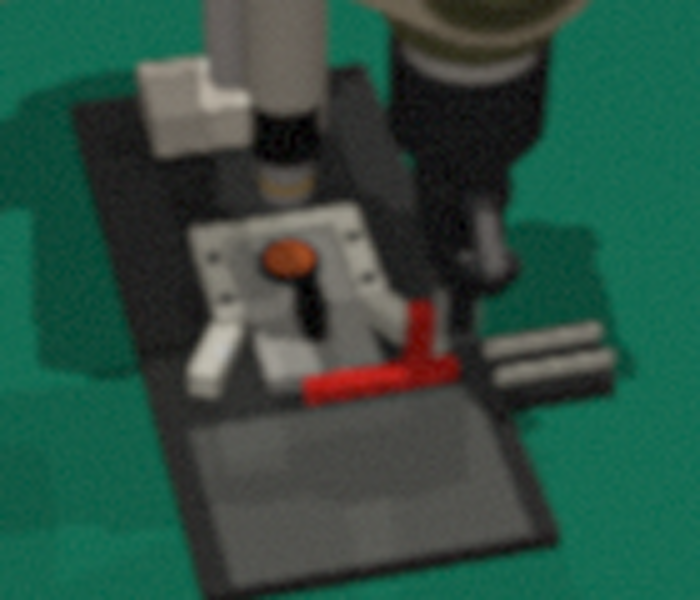

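Nearly shut; creeping on until the end of travel shows in the force.

Request:
play_rows(travel=[[-0.15,-0.02,0]], rotation=[[0,0,0]], claw=[0])

```text
time_s: 16.87
position: [0.591, 0.1197, 0.0431]
tool_rot: [[0.002, 0.111, -0.994], [0.001, -0.994, -0.111], [-1.0, -0.0, -0.002]]
ft_force: [2.1, 0.8, -0.8]
grip_width: -0.0001
```

Request:
play_rows(travel=[[-0.15,-0.02,0]], rotation=[[0,0,0]], claw=[0])

```text
time_s: 16.95
position: [0.5896, 0.1195, 0.0432]
tool_rot: [[0.003, 0.111, -0.994], [0.001, -0.994, -0.111], [-1.0, -0.0, -0.003]]
ft_force: [7.6, 1.1, 0.0]
grip_width: 0.0
```

Request:
play_rows(travel=[[-0.15,-0.02,0]], rotation=[[0,0,0]], claw=[0])

```text
time_s: 17.03
position: [0.5895, 0.1195, 0.0434]
tool_rot: [[0.007, 0.11, -0.994], [0.001, -0.994, -0.11], [-1.0, -0.0, -0.007]]
ft_force: [12.1, 3.6, -6.1]
grip_width: 0.0001
```

Request:
play_rows(travel=[[0.5,0.06,0],[1,0.1,0],[1,0.1,0.3],[0.8,0,2],[0.5,-1,3],[0.3,-2,3],[0,-2,2],[0,-1,0.5]], rotation=[[0,0.005,0],[0,0,0],[0,0,0],[0,0,0],[0,0,0],[0,0,0],[0,0,0],[0,0,0]], claw=[0,0,0,0,0,0,0,0])

```text
time_s: 17.7
position: [0.6284, 0.0624, 0.1526]
tool_rot: [[-0.013, 0.115, -0.993], [0.0, -0.993, -0.115], [-1.0, -0.002, 0.013]]
ft_force: [0.7, -0.9, -0.5]
grip_width: -0.0
```

```bash
python3 look.py s19; python3 - <<'E'
from h import *
import cv2
W=env.camera_info("wrist")
im=env.get_image("wrist");cv2.imwrite("pics/w19.png",im[:,:,::-1])
cv2.imwrite("pics/t19.png",env.get_image("top")[:,:,::-1])
import pickle;pickle.dump(W,open("w19.pkl","wb"))
E
```

```text
[0.6285 0.0612 0.1522] st -0.1274 -0.0944 [-0.013 -0.    -1.   ] [-0.993 -0.113  0.013] [ 0.8 -1.8  1.3]
```

View pics/s19.png

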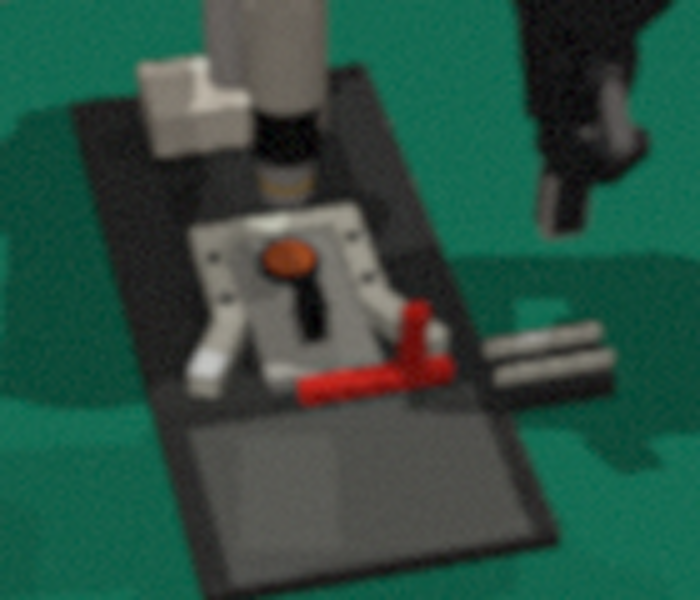

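View pics/w19.png

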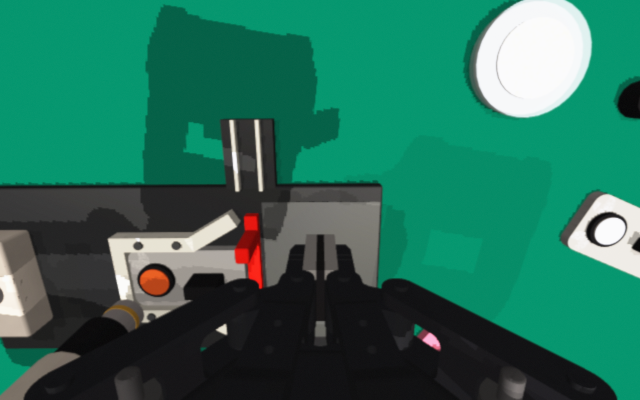

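View pics/t19.png

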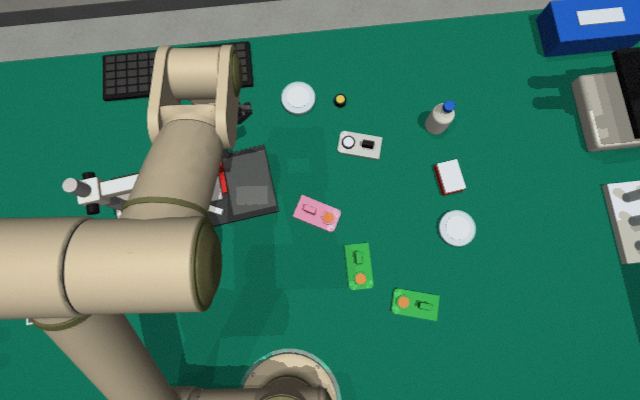

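```bash
python3 - <<'E'
from h import *
def st(c,px,z):
    p=un(c,px,z)[:,:2]-[.5202,.177]; return np.c_[p@[-.1145,.9934],p@[-.9934,-.1145]].round(4)
print("bar lead end",st(C["side"],crop([(299,378),(303,392)],250,60,5),.022))
print("post top",st(C["side"],crop([(418,305)],250,60,5),.062))
print("tail corner",st(C["side"],crop([(267,378)],250,60,5),.022))
import pickle;W=pickle.load(open("w19.pkl","rb"))
print("post top wrist",st(W,[(236,248),(236,262),(248,262)],.062),"bar back end",st(W,[(244,215),(258,214)],.022))
E
```

```text
bar lead end [[-0.0581  0.0144]
 [-0.0688  0.0147]]
post top [[-0.0612 -0.0468]]
tail corner [[-0.0544  0.0305]]
post top wrist [[-0.0608 -0.0512]
 [-0.0599 -0.0387]
 [-0.0696 -0.0387]] bar back end [[-0.059  -0.0645]
 [-0.0718 -0.0655]]
```

Request:
play_rows(travel=[[0,0,0],[0,0,0]], rotation=[[0,0,0],[0,0,0]], claw=[0,0])

```text
time_s: 18.02
position: [0.6256, 0.0655, 0.1454]
tool_rot: [[-0.024, 0.115, -0.993], [0.002, -0.993, -0.115], [-1.0, -0.005, 0.024]]
ft_force: [0.1, -0.1, 0.3]
grip_width: -0.0002
```

```bash
python3 -c "
from rig import env
print(env.observe()['position'],env.close_job())"
```

```text
the job is handed in; nothing more can be done
[0.62555377 0.06549939 0.14536157] None
```

The job is done and was handed in at about 18 s.

- **What I did:** I gripped the copper carrier by its tab and set it flat on the loading apron, nose to the rails, then let go. With the fingers shut, I pushed it from behind its tail until it stopped against the end stop. I then slid the red gate shut by its post and backed the arm clear.
- **Carrier seated:** The push force rose to about 17 N and the carrier stopped moving. In the wrist image, taken before I shut the gate, the nose is 0.2 mm from the stop face. In the final side image the tail is at station x about -54 mm, where -55 mm is expected.
- **Gate shut:** The push force rose to about 12 N at the end of its travel. The bar's leading end measures y = 14.5 mm (15 expected) and the post about y = -45 mm (-45 expected).
- **Other things on the bench:** The white carrier, the dishes, box, bottle and resin mount look unmoved in the last top image. The specimen was not knowingly touched.
- **Small disagreements:** The wrist view put some station points 1–4 mm off and the specimen about 3 mm short of its expected place. That fits the spread of the calibration and my pixel readings. The fingers met the tail about 6 mm ahead of their centre, not the 14.5 mm I had assumed. This did not affect the result.

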